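Find the rolling pin with a loose bush inside

ROBOT

A 6-joint arm with a two-finger parallel gripper is mounted at the origin on the work surface. World frame = base frame: x ahead of the robot, y to its left, z up, the work surface at z = 0. Lengths are in m, angles in rad, forces in N, time in s.
With the tool pointing down it reaches from about 0.3 to 0.95 m from the base axis. Payload 3.1 kg.
Tool frame: the origin (TCP) lies at the very end of the fingers, on their centre line; the grasp point (between the pads) lies 19 mm behind it; z points along the fingers, x is the direction in which the jaws open and shut, and the axes are right-handed (so a half turn about z gives the same grasp; the last joint's range is limited). The gripper opens to 85 mm and grips with 20 to 120 N. Pads are 22 mm wide; open, the fingers measure 114 mm over their backs; the gripper's body (76 mm by 85 mm) begins 54 mm behind the grasp point. The pads swing forward as they close: fully open they stand 13 mm farther back than shut.
Start: joints at [-1.369, 0.308, 1.634, -0, 1.2, -0.07], TCP at [0.168, -0.602, 0.231] pointing down, gripper open.
Joint ranges: [-3.06, 3.06], [-0.79, 1.96], [0.05, 2.63], [-1.19, 4.34], [0.05, 2.64], [-2.94, 2.94]. Speed limits (rad/s): [2.79, 2.79, 3.14, 3.14, 3.14, 3.14].

INTERFACE

Orientations are given as a unit quaternion [x, y, z, w].
In Python, from cell import telemetry, cams, ticket, models gives the robot as it stands.
- The arm moves only by the tool carry_out, never from a script. Its argument "series" is a list of rows, each a list of 4 numbers: the shift along the tool's x, y, z in mm, then the turn about the tool's z in degrees. In form: [[dx, dy, dz, twist], ...]. A call has 1 to 12 rows; each row is the pose to reach, as a shift and turn from the pose commanded when the call began, along the tool's axes at that moment; what a row does not reach only later rows make up. A row lasts 1/10 s, in which the tool goes at most 50 mm and 8.59 degrees, less where a joint would pass 70% of its speed; a pose out of reach is approached as far as the arm can. A call with a gripper value outside its range is refused whole. "gripper" is the opening, from -1 (shut) to 1 (fully open), so that 0 is half open, set as the call begins (left out, the last holds). The fingers move at their own pace and stop on an object; "squeeze" is the grip in N (left out, the last holds). Time passes only in rows, so rows that repeat a pose let the fingers close. It gives the time, the measured TCP pose, the force and the opening at its end, in the units of the state.
- telemetry.read_state(): the state, without advancing time (a new reading comes with each control period).
- cams.read_camera(name): name is "side" or "top" or "wrist"; returns a dict with "img" (420x560x3 uint8, red, green, blue), "vfov" (degrees; the focal length in pixels is half the picture's height over the tangent of half this angle, whatever the lens; pixels are square), "cx", "cy" (the principal point, pixels), "dist_coeffs" ([k1, k2, p1, p2, k3] as OpenCV has them; the pictures are not rectified), "position" and "orientation" of the camera in the world; the wrist camera has in their place "T_tool_cam" (4x4, takes a point from camera to tool coordinates, whose origin is the TCP and whose axes are the tool frame's). Camera axes: x right, y down, z forward; pixel columns grow to the right and rows downward; lengths in m; the calibration is good to about 2 mm. A picture is of the moment at which its call begins: read the wrist's pose just before it. There is no depth.
- ticket.close_job(): hands the job in, once; it reports no verdict.
Trained networks look in the newest picture that a camera, given by its name, has taken for a name from the list of things; names that differ only in an ending like _2 or _b are one class to them, and where a whole thing is asked for, a point or a joint stands for the part that bears it (a point fixed in the world has none). Each returns a list of dicts, best first, with "score" (0 to 1); they miss things now and then, are a little off and sometimes report something else, mostly with a low value. They report only what shows in the picture. A call takes as long as a camera call.
- models.spot_in(camera, label): "xy" ([column, row] in pixels, amid what is visible of it).
- models.cut_out(camera, label): "region" (420x560 bool, what is visible of it) and "xy" ([column, row] in pixels, amid what is visible of it).
- models.pinpoint(camera, label): "xy" ([column, row] in pixels: a listed point, or the origin of a listed thing).
The state is a dict: "t": time; "qpos": joint angles; "qvel": joint speeds; "joint_efforts": joint torques, N m; "eef_pos": TCP position; "orientation": TCP orientation; "ft_force": force on the tool from outside, world axes, zero at the start; "torque": the same for the moment, N m; "opening": opening from 0.0 (shut) to 1.0 (fully open).
Only numpy, scipy, OpenCV 4.12 (cv2) and the standard library are available. Lean on these libraries where they do the work, as an engineer would, in place of code of your own. Each camera call takes 0.05 s, during which the arm holds its last target.

TASK

One of the three steel rolling pins in the wooden rest has a bearing bush that has come loose inside its closed barrel; nothing shows from outside. Lift the pins and rock or shake them gently end to end, one after another, until you feel the bush slide in one of them, and lay that one down gently in the wooden cradle of the red tray. Leave the two sound pins lying in their own places in the rest and do not disturb the bowl, the jar or the plate.

Things in the scene. Friction and masses are not known exactly. Their poses are not given: they have to be found in the camera images.
- pin_1: Rolling pin, starts in place_1. Smooth hollow steel barrel 48 mm in diameter, 180 mm long, closed; fixed black handles (22 mm diameter, 60 mm long) at both ends, 300 mm over all; 0.50 to 0.64 kg, sound or faulty, balanced at the middle at the start. Origin: middle of the barrel on its axis; x along the axis, z up at the start.
- pin_2: Rolling pin, made like pin_1, starts in place_2. Exactly one of the three is faulty, drawn anew each time; they look alike. In it a 120 g steel bush ('bush_g' in the rules, pose not given), 46 mm long, starts at the middle and can slide 63 mm either way along the axis. In a sound pin nothing slides.
- pin_3: Rolling pin, made like pin_1, starts in place_3. The bush of the faulty pin slides once the pin is tipped over 10 degrees or so (at 20 to 25 it runs to the end in half a second), knocks there and stays when the pin is level again: from end to end the load shifts by about 0.15 N m about the middle of the pin.
- rest: Fixed wooden rest for three pins, which lie along its x: end boards at x = -115 and +115 mm, each 345 mm long (y), 16 mm thick, 90 mm high, with three 45 degree V notches, 115 mm apart, for the handles. Soft rubber linings give 2 mm under a pin, 7 at most (3 N/mm a pin). The barrels hang free between the boards, 17 mm play at each end. Origin on the counter under the middle.
- tray: Fixed red tray, 340 x 130 mm, rim 18 mm high, carrying a one-pin wooden cradle: two end boards 115 mm long (along y) with one lined notch each, otherwise as on the rest. Origin on the counter under the middle; x along the cradled pin.
- place_1 (a point): Where the axis middle of pin_1 lies when seated in its own notches of the rest (+y side of the rest, y = 115 mm): 76 mm above the counter; x along the notches, z up.
- place_2 (a point): Where the axis middle of pin_2 lies when seated in its own notches of the rest (middle of the rest, y = 0 mm): 76 mm above the counter; x along the notches, z up.
- place_3 (a point): Where the axis middle of pin_3 lies when seated in its own notches of the rest (-y side of the rest, y = -115 mm): 76 mm above the counter; x along the notches, z up.
- tray_place (a point): Where the axis middle of a pin lies when seated in the cradle on the red tray: 76 mm above the counter; x along the notches, z up.
- bowl: Green plastic mixing bowl, 170 mm wide, 75 mm high, loose; a bystander. Origin under its middle.
- jar: Orange jar with a blue cap, 60 mm diameter, 90 mm high, loose; a bystander. Origin under its middle.
- plate: White plate, 180 mm wide, 20 mm high, loose; a bystander. Origin under its middle.

How it is judged:
By the outcome, as a careful person would: the job done as asked, in the order asked, and still so for the second after the job is handed in, with the robot touching nothing.
It also fails if it takes over 72 s, if anything falls off the work surface, if the arm or the gripper's body presses on something with over 40 N, if the wrist force passes 120 N, or if a joint passes its speed limit or range.

## Working session

There is one attempt and no reset: what is moved stays moved. The work goes in short steps, Python scripts to look and compute and a tool call to move; the robot and the scene stay as the last step left them, time stands still between calls to the robot, and variables do not carry over. Pictures are saved under pics/ and viewed, and the job is handed in when it is done.

Besides the shell and the picture viewer there is one more tool, called after "Emit:" by a JSON object that holds its "method" and its "body", one argument or row to a line. carry_out: Moves the arm, as the interface text tells. Its arguments: {"type":"object","properties":{"series":{"type":"array","items":{"type":"array","items":{"type":"number"}}},"gripper":{"type":"number"},"squeeze":{"type":"number"}},"required":["series"]}

```bash
ls; mkdir -p pics; python3 - <<'E'
from cell import telemetry,cams,models
import cv2,numpy as np
s=telemetry.read_state();print(s)
for n in ["side","top","wrist"]:
    c=cams.read_camera(n);cv2.imwrite(f"pics/{n}0.png",c["img"][:,:,::-1])
    print(n,{k:v for k,v in c.items() if k!="img"})
    for l in ["pin_1","rest","tray","place_1","place_2","place_3","tray_place","bowl","jar","plate"]:
        print(l,[(np.round(d["xy"],1).tolist(),round(d["score"],2)) for d in models.pinpoint(n,l)][:4])
E
```

```text
pics
{'t': 0.0, 'qpos': array([-1.36871562e+00,  3.08981228e-01,  1.63519326e+00, -5.21956402e-06,
        1.19967223e+00, -6.97013021e-02]), 'qvel': array([-0.00037874,  0.00051792,  0.00024494, -0.00203061,  0.00246954,
       -0.00010443]), 'joint_efforts': array([-5.48329481e-04, -4.15260780e+01, -2.76665658e+01, -1.45511026e-04,
        1.01427585e-02, -8.67187282e-06]), 'eef_pos': array([ 0.16758796, -0.60126745,  0.23005867]), 'orientation': array([ 7.96382032e-01, -6.04792848e-01, -8.49497940e-04, -7.40647176e-04]), 'ft_force': array([-0.02036595,  0.80260345,  0.34173322]), 'torque': array([ 0.07513798,  0.0153269 , -0.00513127]), 'opening': 0.9975163683922914}
side {'vfov': 51.24990514226499, 'cx': 285.7442418152338, 'cy': 212.97928996651012, 'dist_coeffs': array([-0.14440839,  0.        ,  0.        ,  0.        ,  0.        ]), 'position': array([ 0.4586038 , -1.21190786,  1.00287123]), 'orientation': array([ 0.89494343, -0.04818551,  0.02924825, -0.44260473])}
pin_1 [([254.3, 211.4], 0.78), ([268.1, 254.8], 0.77), ([263.2, 234.8], 0.72)]
rest [([243.6, 178.1], 0.16)]
tra
[... 894 characters left out ...]
.9, 239.7], 0.61)]
jar [([271.2, 180.4], 0.82)]
plate [([422.3, 232.9], 0.57)]
wrist {'vfov': 65.72829850344336, 'cx': 278.28233398915125, 'cy': 203.46567442094337, 'dist_coeffs': array([0.00192006, 0.        , 0.        , 0.        , 0.        ]), 'T_tool_cam': array([[ 9.99999851e-01, -1.32230110e-04,  5.29440085e-04,
        -2.73889944e-04],
       [-1.22886841e-05,  9.64495847e-01,  2.64098013e-01,
        -6.62843536e-02],
       [-5.45564473e-04, -2.64097980e-01,  9.64495702e-01,
        -1.43359177e-01],
       [ 0.00000000e+00,  0.00000000e+00,  0.00000000e+00,
         1.00000000e+00]])}
pin_1 []
rest []
tray []
place_1 []
place_2 []
place_3 []
tray_place []
bowl []
jar []
plate []
```

View pics/top0.png

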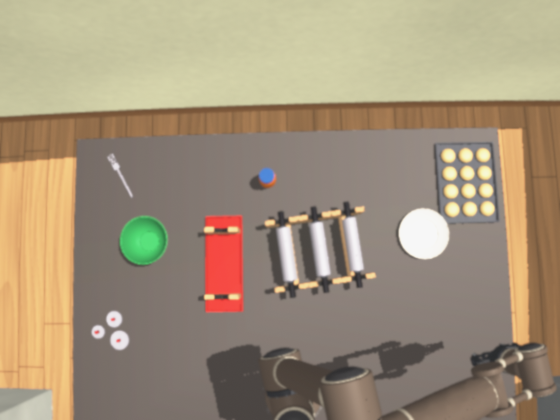

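View pics/side0.png

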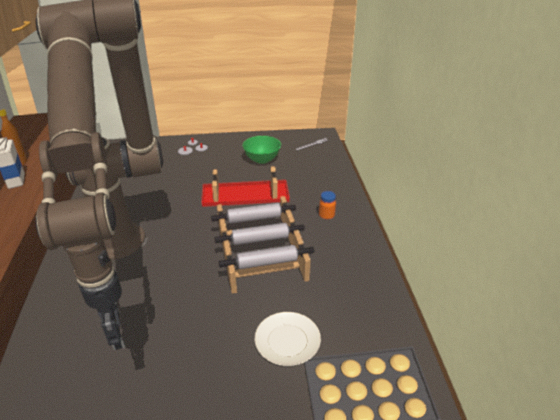

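Top view shows three pins at about columns 287, 320 and 353 (row 250), the tray at column 223 (row 265), and the bowl, jar and plate clear of them. The tool can only shift and twist, so I'll use an end-to-end shake. First I need exact positions.

```bash
cat > h.py <<'E'
import numpy as np,cv2
from scipy.spatial.transform import Rotation as R
def rays(c,uv,P=None,Rm=None):
    f=c["img"].shape[0]/2/np.tan(np.radians(c["vfov"]/2))
    K=np.array([[f,0,c["cx"]],[0,f,c["cy"]],[0,0,1]])
    n=cv2.undistortPoints(np.array(uv,float).reshape(-1,1,2),K,np.array(c["dist_coeffs"])).reshape(-1,2)
    d=np.c_[n,np.ones(len(n))]
    if P is None:P,Rm=c["position"],R.from_quat(c["orientation"]).as_matrix()
    return P,d@Rm.T
def onz(c,uv,z,P=None,Rm=None):
    P,d=rays(c,uv,P,Rm); return P+d*((z-P[2])/d[:,2])[:,None]
def wristpose(c,s):
    T=np.eye(4);T[:3,:3]=R.from_quat(s["orientation"]).as_matrix();T[:3,3]=s["eef_pos"]
    T=T@c["T_tool_cam"];return T[:3,3],T[:3,:3]
E
python3 - <<'E'
from h import *
from cell import telemetry,cams,models
for n in ["top","side"]:
    c=cams.read_camera(n);vis=c["img"][:,:,::-1].copy()
    for l,z in [("pin_1",.076),("tray",0.0)]:
        for d in models.cut_out(n,l):
            m=d["region"];v,u=np.nonzero(m)
            vis[m]=vis[m]//2+np.array([0,127,0],np.uint8)
            p=onz(c,np.c_[u,v],z)[:,:2]
            mu=(p.max(0)+p.min(0))/2
            (cc,wh,a)=cv2.minAreaRect(p.astype(np.float32)*1000)
            print(n,l,round(d["score"],2),len(u),"mean",p.mean(0).round(4),"rect",np.round(cc,1),np.round(wh,1),round(a,2))
    cv2.imwrite(f"pics/{n}_seg.png",cv2.resize(vis[130:330,180:400] if n=="top" else vis[140:300,180:360],None,fx=3,fy=3))
s=telemetry.read_state();print(s["t"]);print(R.from_quat(s["orientation"]).as_matrix().round(4))
E
```

```text
top pin_1 0.93 915 mean [ 0.5086 -0.101 ] rect [ 508.  -101.2] [296.6  48.6] 6.89
top pin_1 0.83 850 mean [ 0.5211 -0.2155] rect [ 522.1 -214.9] [290.9  46.8] 7.39
top pin_1 0.74 1010 mean [0.4937 0.0131] rect [494.6  12.4] [303.2  50.8] 6.72
side pin_1 0.9 1047 mean [ 0.5056 -0.1039] rect [ 508.6 -103.3] [301.7  75.2] 6.75
side pin_1 0.83 944 mean [0.4926 0.0112] rect [494.   11.6] [301.4  83.1] 4.71
side pin_1 0.78 1137 mean [ 0.5169 -0.2183] rect [ 522.3 -216.1] [296.5  71.9] 8.38
side tray 0.93 1910 mean [0.4601 0.2556] rect [470.9 295.4] [268.1 340.9] 86.07
1.95
[[ 2.685e-01 -9.633e-01 -0.000e+00]
 [-9.633e-01 -2.685e-01  1.000e-04]
 [-1.000e-04 -0.000e+00 -1.000e+00]]
```

View pics/top_seg.png

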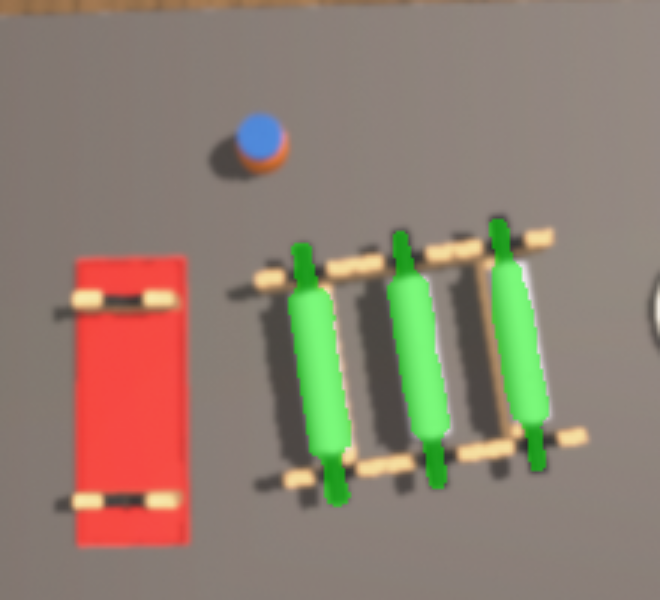

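The three detections agree on a 115 mm pitch at 6.9° yaw. I'll add a move calculator and go above the nearest pin (y = -0.215).

```bash
cat > mv.py <<'E'
import sys
from h import *
from cell import telemetry
# usage: mv.py x y z yaw_of_pin_axis
def rel(x,y,z,yaw,s=None):
    s=s or telemetry.read_state()
    M=R.from_quat(s["orientation"]).as_matrix()
    d=M.T@(np.array([x,y,z])-s["eef_pos"])*1000
    want=yaw-90; cur=np.degrees(np.arctan2(M[1,0],M[0,0]))
    tw=-((want-cur+90)%180-90)
    return d.round(1),round(tw,2),s
if __name__=="__main__":
    d,tw,s=rel(*map(float,sys.argv[1:5]))
    n=s
    print("d",d,"tw",tw,"t",round(s["t"],2),"pos",s["eef_pos"].round(4),"q",s["qpos"].round(2),"F",s["ft_force"].round(2),"T",s["torque"].round(3))
E
python3 mv.py 0.522 -0.215 0.231 6.9
```

```text
d [-2.777e+02 -4.451e+02  3.000e-01] tw 8.67 t 1.95 pos [ 0.1678 -0.602   0.2312] q [-1.37  0.31  1.63  0.    1.2  -0.07] F [ 1.29 -0.41  0.69] T [ 0.01  -0.015  0.012]
```

Emit:
{"method": "carry_out", "body": {
  "series": [
    [-8,-13,0,1],
    [-28,-45,0,2],
    [-53,-85,0,3],
    [-79,-127,0,4],
    [-105,-169,0,5],
    [-131,-211,0,6],
    [-157,-253,0,7],
    [-183,-295,0,8],
    [-209,-337,0,8.7],
    [-235,-379,0,8.7],
    [-260,-418,0,8.7],
    [-277,-445,0,8.7]
  ],
  "gripper": 1,
  "squeeze": 70
}}

```text
t: 3.15
eef_pos: [0.5239, -0.2132, 0.2316]
orientation: [0.749, -0.663, 0.0, -0.0]
ft_force: [-0.0, 0.5, -0.1]
opening: 1.001
```

```bash
cat > look.py <<'E'
import sys
from h import *
from cell import telemetry,cams,models
tag=sys.argv[1]
s=telemetry.read_state();c=cams.read_camera("wrist");P,Rm=wristpose(c,s)
vis=c["img"][:,:,::-1].copy()
for d in models.cut_out("wrist","pin_1"):
    m=d["region"];v,u=np.nonzero(m);vis[m]=vis[m]//2+np.array([0,127,0],np.uint8)
    p=onz(c,np.c_[u,v],.076,P,Rm)[:,:2]
    cc,wh,a=cv2.minAreaRect(p.astype(np.float32)*1000)
    print("pin",round(d["score"],2),len(u),p.mean(0).round(4),np.round(cc,1),np.round(wh,1),round(a,2))
print(s["t"],s["eef_pos"],s["opening"],s["ft_force"].round(2),s["torque"].round(3))
cv2.imwrite(f"pics/{tag}.png",vis)
E
python3 look.py w1; python3 mv.py .522 -.215 .231 6.9
```

```text
pin 0.96 14839 [0.5022 0.0122] [498.9  13.7] [288.9  62.6] 7.1
pin 0.93 13106 [ 0.5319 -0.2165] [ 517.5 -218.2] [309.   48.7] 6.82
pin 0.82 11953 [ 0.5339 -0.1001] [ 503.4 -103.3] [308.9  50.9] 6.89
3.15 [ 0.52386804 -0.21322914  0.23158382] 1.001135229146896 [-0.02  0.51 -0.1 ] [-0.08  -0.028  0.001]
d [2.1 2.9 0.5] tw 0.26 t 3.25 pos [ 0.5246 -0.2126  0.2315] q [-0.46  0.19  1.78  0.    1.17  0.98] F [ 0.37 -0.35  0.18] T [ 0.006  0.054 -0.   ]
```

View pics/w1.png

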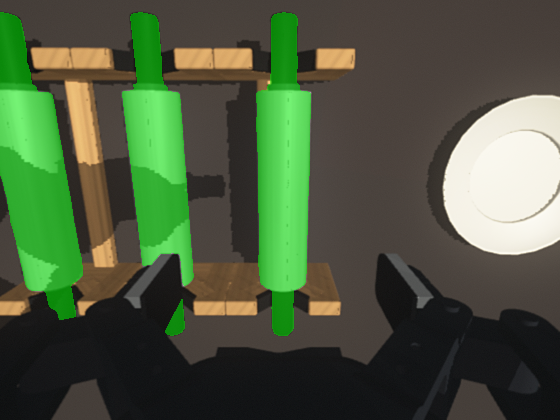

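```bash
python3 - <<'E'
from h import *
im=cv2.imread("pics/side0.png")
cv2.imwrite("pics/s_crop.png",cv2.resize(im[160:300,190:330],None,fx=5,fy=4.2,interpolation=2))
E
```

```text
(no output)
```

View pics/s_crop.png

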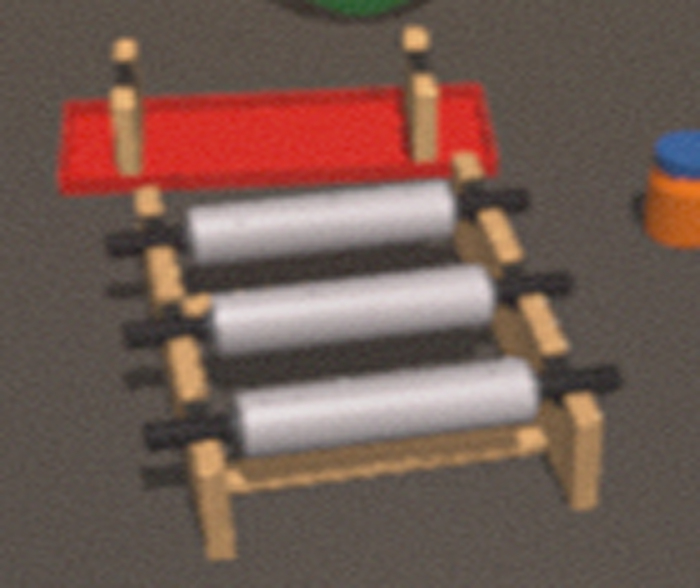

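```bash
python3 mv.py .520 -.217 .054 6.9
```

```text
d [  3.9   5.4 177.5] tw 0.26 t 3.25 pos [ 0.5246 -0.2126  0.2315] q [-0.46  0.19  1.78  0.    1.17  0.98] F [ 0.37 -0.35  0.18] T [ 0.006  0.054 -0.   ]
```

```bash
python3 - <<'E'
from h import *
from cell import telemetry,cams
s=telemetry.read_state();c=cams.read_camera("side");w=cams.read_camera("wrist");P,Rm=wristpose(w,s)
cv2.imwrite("pics/w_crop.png",cv2.resize(w["img"][40:330,40:330,::-1],None,fx=2.05,fy=2.05))
Y=lambda p:(p[:,0]-.5195)*-np.sin(.1204)+(p[:,1]+.217)*np.cos(.1204)
for z in [0,.01,.02,.03,.04,.05,.06]:
    print(z,"side bar bottom/top-front:",Y(onz(c,[[236,276.7],[299,264.8],[236.5,273],[299,262]],z)).round(3),"wrist pin edges R,L",Y(onz(w,[[308,190],[257,190],[65,80],[92,80],[100,265],[120,265]],z,P,Rm)).round(3))
E
```

```text
0 side bar bottom/top-front: [0.006 0.015 0.022 0.027] wrist pin edges R,L [-0.031  0.029  0.235  0.206  0.228  0.203]
0.01 side bar bottom/top-front: [-0.004  0.005  0.012  0.017] wrist pin edges R,L [-0.03   0.028  0.229  0.201  0.222  0.197]
0.02 side bar bottom/top-front: [-0.014 -0.005  0.002  0.007] wrist pin edges R,L [-0.029  0.028  0.223  0.195  0.216  0.192]
0.03 side bar bottom/top-front: [-0.023 -0.015 -0.008 -0.003] wrist pin edges R,L [-0.028  0.027  0.217  0.19   0.21   0.187]
0.04 side bar bottom/top-front: [-0.033 -0.025 -0.018 -0.013] wrist pin edges R,L [-0.028  0.026  0.211  0.185  0.204  0.182]
0.05 side bar bottom/top-front: [-0.043 -0.035 -0.028 -0.023] wrist pin edges R,L [-0.027  0.026  0.204  0.179  0.198  0.176]
0.06 side bar bottom/top-front: [-0.053 -0.045 -0.038 -0.033] wrist pin edges R,L [-0.026  0.025  0.198  0.174  0.192  0.171]
```

View pics/w_crop.png

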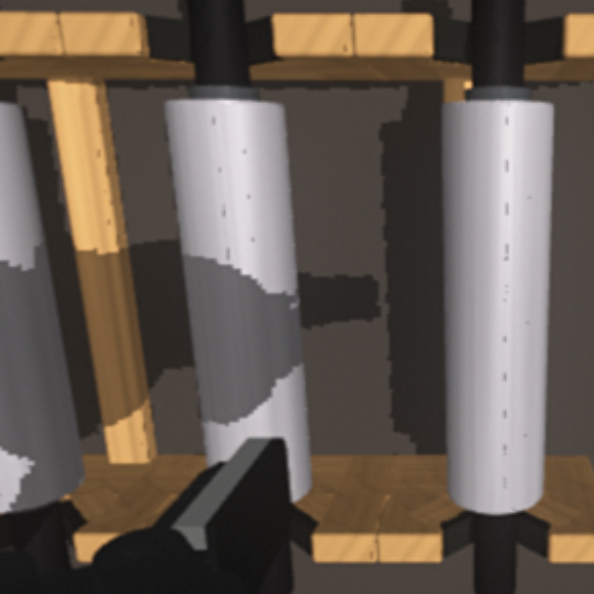

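The stretcher is low, with its top at about 2 cm, so the fingers clear it. Descending and grasping.

Emit:
{"method": "carry_out", "body": {
  "series": [
    [4,5.5,20,0.2],
    [4,5.5,60,0.2],
    [4,5.5,105,0.2],
    [4,5.5,145,0.2],
    [4,5.5,168,0.2],
    [4,5.5,178,0.2],
    [4,5.5,178,0.2]
  ]
}}

```text
t: 4.05
eef_pos: [0.5153, -0.2209, 0.052]
orientation: [0.747, -0.665, -0.002, 0.001]
ft_force: [0.7, 0.3, 0.6]
opening: 1.003
```

Emit:
{"method": "carry_out", "body": {
  "series": [
    [0,0,0,0],
    [0,0,0,0],
    [0,0,0,0],
    [0,0,0,0],
    [0,0,0,0],
    [0,0,0,0]
  ],
  "gripper": -1,
  "squeeze": 70
}}

```text
t: 4.65
eef_pos: [0.518, -0.2182, 0.0551]
orientation: [0.746, -0.666, -0.001, -0.002]
ft_force: [-0.5, 8.0, 4.2]
opening: 0.546
```

```bash
python3 mv.py .520 -.217 .054 6.9; python3 look.py g1
```

```text
d [-0.9 -2.2  1.1] tw -0.35 t 4.65 pos [ 0.518  -0.2182  0.0551] q [-0.48  0.42  1.89  0.01  0.83  0.97] F [-0.53  8.01  4.19] T [ 1.177  0.004 -0.202]
pin 0.75 42236 [ 0.5597 -0.213 ] [ 551.3 -213.8] [139.1  48.8] 6.9
pin 0.74 16324 [ 0.5312 -0.1164] [ 527.5 -121.4] [ 32.4 138.7] 83.93
4.65 [ 0.51795221 -0.21815719  0.05508046] 0.5457818633008034 [-0.53  8.01  4.19] [ 1.177  0.004 -0.202]
```

View pics/g1.png

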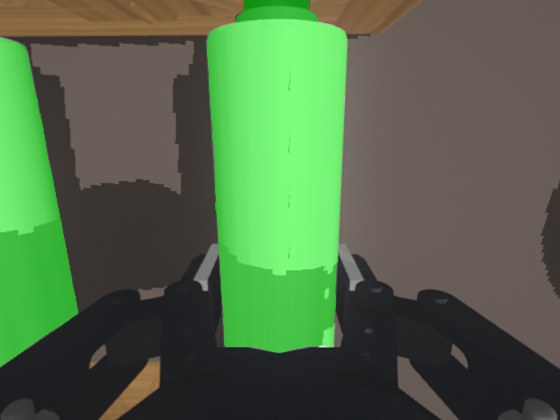

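Emit:
{"method": "carry_out", "body": {
  "series": [
    [0,0,-4,0],
    [0,0,-12,0],
    [0,0,-25,0],
    [0,0,-45,0],
    [0,0,-70,0],
    [0,0,-95,0],
    [0,0,-120,0],
    [0,0,-138,0],
    [0,0,-148,0],
    [0,0,-150,0],
    [0,0,-150,0],
    [0,0,-150,0]
  ]
}}

```text
t: 5.95
eef_pos: [0.516, -0.22, 0.2019]
orientation: [0.747, -0.665, -0.001, 0.0]
ft_force: [-0.0, 0.2, -5.7]
opening: 0.547
```

```bash
cat > meas.py <<'E'
import sys
from h import *
from cell import telemetry,cams
n=int(sys.argv[1]) if len(sys.argv)>1 else 10
A=[];E=[]
for i in range(n):
    c=cams.read_camera("wrist");s=telemetry.read_state()
    M=R.from_quat(s["orientation"]).as_matrix()
    A.append(np.r_[M.T@s["ft_force"],M.T@s["torque"]]);E.append(s["joint_efforts"])
A=np.array(A)
print("t",round(s["t"],2),"pos",s["eef_pos"].round(4),"open",round(s["opening"],3))
print("tool F",A[:,:3].mean(0).round(2),"T",A[:,3:].mean(0).round(3),"sdT",A[:,3:].std(0).round(3),"n",n)
print("eff",np.mean(E,0).round(3))
if len(sys.argv)>2: cv2.imwrite(f"pics/{sys.argv[2]}.png",c["img"][:,:,::-1])
E
python3 meas.py 8 l1
```

```text
t 6.35 pos [ 0.517  -0.2203  0.2029] open 0.548
tool F [ 0.22 -0.01  5.23] T [-0.014 -0.014 -0.005] sdT [0.036 0.028 0.043] n 8
eff [-6.0000e-03 -3.9242e+01 -2.8806e+01  5.0000e-03  2.0000e-03 -0.0000e+00]
```

View pics/l1.png

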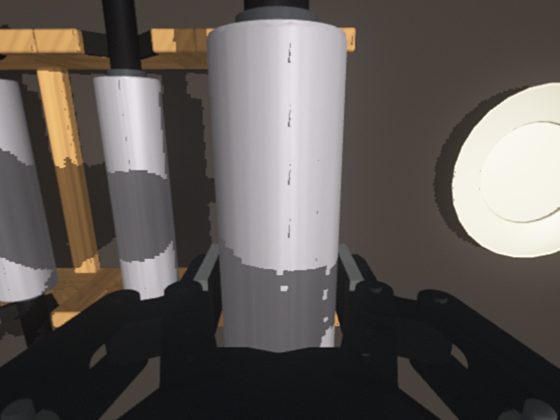

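Pin held, weight 5.2 N, with a baseline moment of about 0. Now a shake with a slow start and an abrupt stop, outward.

Emit:
{"method": "carry_out", "body": {
  "series": [
    [0,-8,0,0],
    [0,-24,0,0],
    [0,-52,0,0],
    [0,-98,0,0],
    [0,-98,0,0],
    [0,-98,0,0],
    [0,-98,0,0],
    [0,-98,0,0],
    [0,-98,0,0]
  ]
}}

```text
t: 7.25
eef_pos: [0.6137, -0.2092, 0.2035]
orientation: [0.747, -0.665, -0.0, 0.0]
ft_force: [0.7, 0.5, -5.1]
opening: 0.544
```

```bash
python3 meas.py 8
```

```text
t 7.65 pos [ 0.6144 -0.2091  0.2034] open 0.545
tool F [-0.19 -0.01  4.76] T [-0.047 -0.004  0.005] sdT [0.061 0.033 0.036] n 8
eff [ 3.0000e-03 -4.7343e+01 -2.9614e+01  2.9000e-02 -5.1000e-02 -0.0000e+00]
```

Emit:
{"method": "carry_out", "body": {
  "series": [
    [0,8,0,0],
    [0,24,0,0],
    [0,52,0,0],
    [0,98,0,0],
    [0,98,0,0],
    [0,98,0,0],
    [0,98,0,0],
    [0,98,0,0],
    [0,98,0,0]
  ]
}}

```text
t: 8.55
eef_pos: [0.5182, -0.2205, 0.2038]
orientation: [0.747, -0.665, 0.001, -0.0]
ft_force: [0.7, -0.2, -4.4]
opening: 0.549
```

```bash
python3 meas.py 8 l2
```

```text
t 8.95 pos [ 0.5171 -0.2203  0.2032] open 0.547
tool F [-0.    0.28  4.93] T [-0.04  -0.001  0.001] sdT [0.093 0.04  0.018] n 8
eff [-3.0000e-03 -3.9230e+01 -2.8888e+01  1.0000e-02 -2.3000e-02  0.0000e+00]
```

The result is ambiguous: the shift is small next to the noise. A sharp reversal (±0.46 m/s) with gentle ramps should drive a loose bush all the way to one end. I'll do it in one direction, measure, then the other.

Emit:
{"method": "carry_out", "body": {
  "series": [
    [0,-10,0,0],
    [0,-32,0,0],
    [0,-66,0,0],
    [0,-112,0,0],
    [0,-66,0,0],
    [0,-32,0,0],
    [0,-10,0,0],
    [0,0,0,0],
    [0,0,0,0],
    [0,0,0,0],
    [0,0,0,0]
  ]
}}

```text
t: 10.05
eef_pos: [0.5186, -0.2206, 0.2041]
orientation: [0.747, -0.665, 0.001, -0.001]
ft_force: [-0.2, -0.4, -5.3]
opening: 0.546
```

```bash
python3 meas.py 16
```

```text
t 10.85 pos [ 0.5171 -0.2204  0.2033] open 0.549
tool F [-0.11 -0.06  4.93] T [-0.063 -0.024  0.007] sdT [0.032 0.031 0.028] n 16
eff [ 2.0000e-03 -3.9223e+01 -2.8894e+01  3.6000e-02 -6.0000e-02  1.0000e-03]
```

Emit:
{"method": "carry_out", "body": {
  "series": [
    [0,10,0,0],
    [0,32,0,0],
    [0,66,0,0],
    [0,112,0,0],
    [0,66,0,0],
    [0,32,0,0],
    [0,10,0,0],
    [0,0,0,0],
    [0,0,0,0],
    [0,0,0,0],
    [0,0,0,0]
  ]
}}

```text
t: 11.95
eef_pos: [0.5156, -0.2203, 0.2028]
orientation: [0.747, -0.665, -0.001, 0.0]
ft_force: [0.1, 0.3, -4.4]
opening: 0.547
```

```bash
python3 meas.py 16 l3
```

```text
t 12.75 pos [ 0.5171 -0.2204  0.2032] open 0.544
tool F [ 0.12 -0.14  4.87] T [ 0.048  0.008 -0.001] sdT [0.103 0.025 0.039] n 16
eff [-2.0000e-03 -3.9068e+01 -2.8740e+01 -2.4000e-02  4.5000e-02 -0.0000e+00]
```

View pics/l3.png

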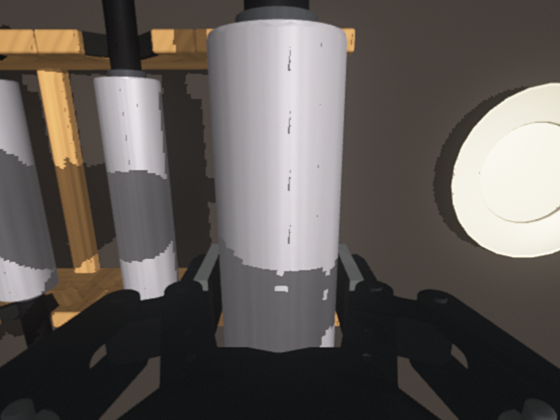

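There's a moment shift of about 0.11 N·m with no slip in the grip. I'll re-measure at rest and repeat the other way to be sure.

```bash
python3 meas.py 16
```

```text
t 13.55 pos [ 0.5171 -0.2204  0.2033] open 0.545
tool F [0.05 0.13 4.95] T [0.039 0.005 0.007] sdT [0.106 0.027 0.028] n 16
eff [ 0.0000e+00 -3.9096e+01 -2.8766e+01 -2.2000e-02  4.0000e-02 -0.0000e+00]
```

Emit:
{"method": "carry_out", "body": {
  "series": [
    [0,-10,0,0],
    [0,-32,0,0],
    [0,-66,0,0],
    [0,-112,0,0],
    [0,-66,0,0],
    [0,-32,0,0],
    [0,-10,0,0],
    [0,0,0,0],
    [0,0,0,0],
    [0,0,0,0],
    [0,0,0,0],
    [0,0,0,0]
  ]
}}

```text
t: 14.75
eef_pos: [0.5182, -0.2204, 0.2037]
orientation: [0.747, -0.665, 0.001, -0.0]
ft_force: [-0.1, -0.4, -4.5]
opening: 0.548
```

```bash
python3 meas.py 10;python3 meas.py 14
```

```text
t 15.25 pos [ 0.5171 -0.2204  0.2032] open 0.547
tool F [-0.01  0.33  5.08] T [-0.087 -0.019  0.016] sdT [0.024 0.019 0.027] n 10
eff [ 1.3000e-02 -3.9236e+01 -2.8922e+01  4.3000e-02 -7.0000e-02  0.0000e+00]
t 15.95 pos [ 0.5171 -0.2204  0.2033] open 0.546
tool F [0.12 0.04 5.03] T [-0.071 -0.018 -0.004] sdT [0.036 0.034 0.031] n 14
eff [ 2.0000e-03 -3.9195e+01 -2.8869e+01  4.1000e-02 -6.4000e-02  0.0000e+00]
```

Emit:
{"method": "carry_out", "body": {
  "series": [
    [0,10,0,0],
    [0,32,0,0],
    [0,66,0,0],
    [0,112,0,0],
    [0,66,0,0],
    [0,32,0,0],
    [0,10,0,0],
    [0,0,0,0],
    [0,0,0,0],
    [0,0,0,0],
    [0,0,0,0]
  ]
}}

```text
t: 17.05
eef_pos: [0.5157, -0.2203, 0.2028]
orientation: [0.747, -0.665, -0.001, 0.0]
ft_force: [-0.1, 0.1, -5.0]
opening: 0.547
```

```bash
sed -i 's/^print("eff"/print("Tx",A[:,3].round(2).tolist());print("j5",np.array(E)[:,4].round(2).tolist());print("eff"/' meas.py; python3 meas.py 20
```

```text
t 18.05 pos [ 0.5171 -0.2204  0.2033] open 0.546
tool F [ 0.23 -0.07  5.01] T [0.025 0.01  0.002] sdT [0.109 0.037 0.022] n 20
Tx [-0.02, 0.01, 0.14, -0.09, 0.2, -0.14, 0.16, -0.0, 0.02, -0.01, -0.06, 0.16, -0.11, 0.18, -0.03, 0.1, 0.04, -0.05, 0.15, -0.16]
j5 [0.04, 0.05, 0.05, 0.05, 0.04, 0.04, 0.04, 0.04, 0.04, 0.04, 0.04, 0.04, 0.04, 0.04, 0.04, 0.04, 0.03, 0.04, 0.03, 0.04]
eff [-2.0000e-03 -3.9079e+01 -2.8750e+01 -2.1000e-02  3.9000e-02 -0.0000e+00]
```

Emit:
{"method": "carry_out", "body": {
  "series": [
    [0,10,0,0],
    [0,32,0,0],
    [0,66,0,0],
    [0,112,0,0],
    [0,66,0,0],
    [0,32,0,0],
    [0,10,0,0],
    [0,0,0,0],
    [0,0,0,0],
    [0,0,0,0]
  ]
}}

```text
t: 19.05
eef_pos: [0.5157, -0.2202, 0.2027]
orientation: [0.747, -0.665, -0.001, 0.001]
ft_force: [-0.3, 0.0, -6.1]
opening: 0.544
```

```bash
python3 meas.py 20
```

```text
t 20.05 pos [ 0.5171 -0.2204  0.2032] open 0.55
tool F [-0.19 -0.09  4.81] T [ 0.024 -0.     0.009] sdT [0.108 0.033 0.034] n 20
Tx [0.04, 0.04, -0.07, 0.19, -0.1, 0.15, -0.1, 0.09, -0.02, -0.01, 0.09, -0.16, 0.16, -0.15, 0.16, -0.02, 0.05, 0.05, -0.09, 0.18]
j5 [-0.0, 0.02, 0.04, 0.04, 0.04, 0.04, 0.04, 0.03, 0.03, 0.03, 0.03, 0.03, 0.03, 0.03, 0.03, 0.03, 0.03, 0.03, 0.03, 0.03]
eff [ 1.2000e-02 -3.9077e+01 -2.8783e+01 -1.6000e-02  3.0000e-02 -1.0000e-03]
```

Emit:
{"method": "carry_out", "body": {
  "series": [
    [0,-10,0,0],
    [0,-32,0,0],
    [0,-66,0,0],
    [0,-112,0,0],
    [0,-66,0,0],
    [0,-32,0,0],
    [0,-10,0,0],
    [0,0,0,0],
    [0,0,0,0],
    [0,0,0,0]
  ]
}}

```text
t: 21.05
eef_pos: [0.5186, -0.2207, 0.2042]
orientation: [0.747, -0.665, 0.001, -0.001]
ft_force: [-0.8, -0.8, -5.1]
opening: 0.549
```

Emit:
{"method": "carry_out", "body": {
  "series": [
    [0,-10,0,0],
    [0,-32,0,0],
    [0,-66,0,0],
    [0,-112,0,0],
    [0,-66,0,0],
    [0,-32,0,0],
    [0,-10,0,0],
    [0,0,0,0],
    [0,0,0,0],
    [0,0,0,0]
  ]
}}

```text
t: 22.05
eef_pos: [0.5191, -0.2206, 0.2043]
orientation: [0.747, -0.665, 0.002, -0.001]
ft_force: [0.5, 0.1, -5.0]
opening: 0.545
```

```bash
python3 meas.py 16 l4
```

```text
t 22.85 pos [ 0.5171 -0.2204  0.2033] open 0.546
tool F [0.01 0.13 5.1 ] T [-0.072 -0.01   0.005] sdT [0.02  0.03  0.026] n 16
Tx [-0.06, -0.07, -0.09, -0.04, -0.03, -0.08, -0.07, -0.08, -0.1, -0.1, -0.05, -0.07, -0.09, -0.05, -0.09, -0.08]
j5 [-0.03, -0.06, -0.07, -0.07, -0.07, -0.07, -0.07, -0.07, -0.06, -0.06, -0.06, -0.06, -0.06, -0.06, -0.06, -0.06]
eff [-5.0000e-03 -3.9225e+01 -2.8876e+01  3.8000e-02 -6.1000e-02  1.0000e-03]
```

```bash
python3 - <<'E'
from h import *
I=[cv2.imread(f"pics/l{i}.png")[0:30,240:315] for i in (1,2,3,4)]
cv2.imwrite("pics/cmp.png",cv2.resize(np.hstack(I),None,fx=2.5,fy=6,interpolation=0))
g=[cv2.cvtColor(cv2.imread(f"pics/l{i}.png"),6).astype(np.float32)[0:240,205:350] for i in (1,2,3,4)]
for i in (1,2,3):print(cv2.phaseCorrelate(g[0],g[i]))
E
```

```text
((-0.08707323340128426, 0.4058946043853666), 0.7798580505583022)
((0.024675974441692006, 0.2051553675780866), 0.7927299673292372)
((-0.004750026889553283, 0.1873501642991755), 0.962793443467882)
```

View pics/cmp.png

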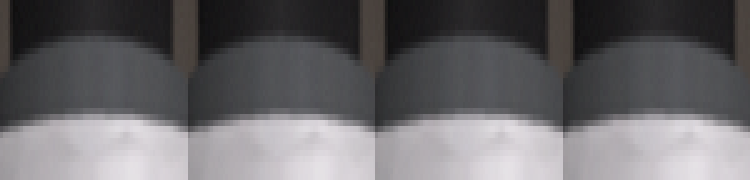

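The pin didn't slip in the jaws (under 0.5 px between pictures), yet its balance moved repeatably. The moment was -0.07 N·m after driving toward one end, about +0.03 after the other, and about -0.01 at the start. With the pin fixed in the grip, only a mass sliding inside can do that, so this is the faulty pin. Next I locate the cradle.

```bash
python3 - <<'E'
from h import *
from cell import telemetry,cams,models
c=cams.read_camera("top");im=c["img"]
cv2.imwrite("pics/t2.png",cv2.resize(im[200:330,180:310,::-1],None,fx=4.5,fy=4.5,interpolation=2))
o=cv2.imread("pics/top0.png")[:,:,::-1].astype(int)
m=(o[...,0]>150)&(o[...,1]<90)&(o[...,2]<90);m[:,:195]=0;m[:,255:]=0;m[:205]=0;m[325:]=0
v,u=np.nonzero(m);p=onz(c,np.c_[u,v],.009)[:,:2]
print("tray red",cv2.minAreaRect(p.astype(np.float32)*1000))
w=(o[...,0]>190)&(o[...,1]>140)&(o[...,2]<200)&(o[...,0]-o[...,2]>50);w[:,:198]=0;w[:,246:]=0;w[:215]=0;w[310:]=0
n,l,st,ce=cv2.connectedComponentsWithStats(w.astype(np.uint8))
for i in range(1,n):
    if st[i,4]>5: print(st[i],ce[i].round(1),onz(c,ce[i],.09).round(4))
print([ (d["xy"],round(d["score"],2),onz(c,d["xy"],.076).round(4)) for d in models.pinpoint("top","tray_place")])
E
```

```text
tray red ((471.89263916015625, 239.30322265625), (132.66200256347656, 336.7427062988281), 89.43750762939453)
[204 226  10   7  63] [208.5 229.1] [[0.5862 0.2778 0.09  ]]
[228 226  11   7  57] [232.9 229. ] [[0.5845 0.1937 0.09  ]]
[204 294  10   6  56] [208.5 296.5] [[0.3564 0.2804 0.09  ]]
[229 294  11   6  61] [233.8 296.4] [[0.355  0.1941 0.09  ]]
[([222.2, 264.4], 0.92, array([[0.4644, 0.234 , 0.076 ]]))]
```

View pics/t2.png

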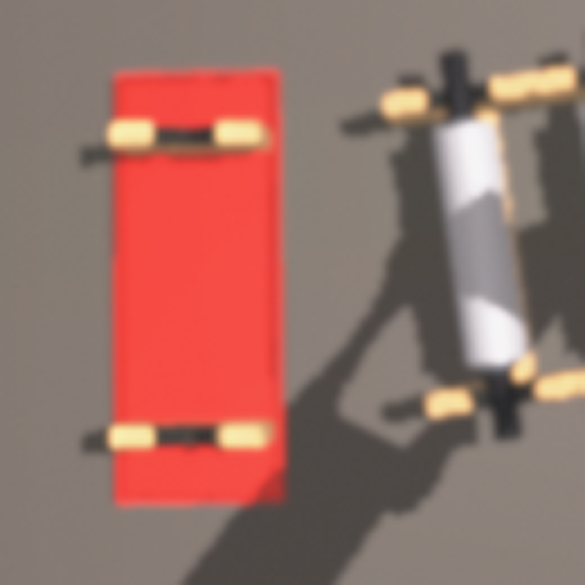

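```bash
python3 mv.py .4675 .2365 .203 -0.5
```

```text
d [-4.596e+02 -3.800e+00  3.000e-01] tw 7.16 t 22.95 pos [ 0.517  -0.2204  0.2033] q [-0.48  0.22  1.81  0.    1.12  0.97] F [ 0.42 -0.41 -4.94] T [ 0.038  0.068 -0.038]
```

Emit:
{"method": "carry_out", "body": {
  "series": [
    [-8,0,0,0.5],
    [-28,0,0,1],
    [-60,0,0,2],
    [-105,-1,0,3],
    [-153,-1,0,4],
    [-201,-2,0,5],
    [-249,-2,0,6],
    [-297,-3,0,7.2],
    [-345,-3,0,7.2],
    [-393,-4,0,7.2],
    [-428,-4,0,7.2],
    [-448,-4,0,7.2]
  ]
}}

```text
t: 24.15
eef_pos: [0.4678, 0.2285, 0.2036]
orientation: [-0.705, 0.709, 0.001, 0.001]
ft_force: [0.9, -0.4, -6.0]
opening: 0.553
```

Emit:
{"method": "carry_out", "body": {
  "series": [
    [-8,0,0,0],
    [-12,0,0,0],
    [-12,0,0,0],
    [-12,0,0,0],
    [-12,0,0,0]
  ]
}}

```text
t: 24.65
eef_pos: [0.4693, 0.2359, 0.2032]
orientation: [-0.703, 0.711, -0.0, -0.0]
ft_force: [-0.3, -0.0, -5.1]
opening: 0.548
```

```bash
python3 mv.py .4675 .2365 .203 -0.5; python3 - <<'E'
from h import *
from cell import telemetry,cams
s=telemetry.read_state();w=cams.read_camera("wrist");P,Rm=wristpose(w,s)
cv2.imwrite("pics/tr1.png",w["img"][:,:,::-1])
c=cams.read_camera("top");cv2.imwrite("pics/t3.png",cv2.resize(c["img"][190:340,170:350,::-1],None,fx=4,fy=4,interpolation=2))
f=w["img"].shape[0]/2/np.tan(np.radians(w["vfov"]/2))
# where pin-axis plane / cradle prediction falls
for X in [(.5853,.2358,.09),(.5853,.2785,.09),(.5853,.1935,.09)]:
    q=Rm.T@(np.array(X)-P);print(X,(f*q[0]/q[2]+w["cx"]).round(1),(f*q[1]/q[2]+w["cy"]).round(1))
E
```

```text
d [-0.6  1.8  0.2] tw -0.12 t 24.65 pos [0.4693 0.2359 0.2032] q [ 0.38  0.15  1.89 -0.    1.1   1.96] F [-0.28 -0.04 -5.05] T [-0.017  0.098 -0.014]
(0.5853, 0.2358, 0.09) 276.6 42.8
(0.5853, 0.2785, 0.09) 217.4 43.5
(0.5853, 0.1935, 0.09) 335.3 42.2
```

View pics/tr1.png

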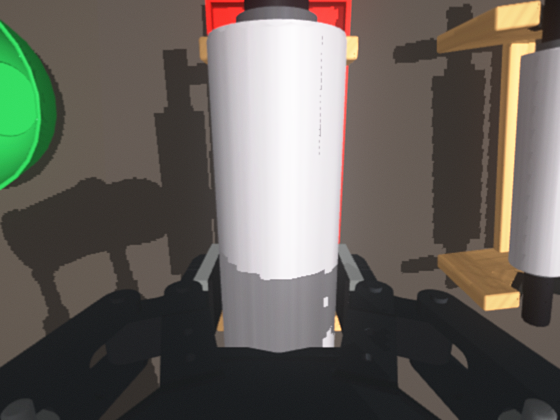

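View pics/t3.png

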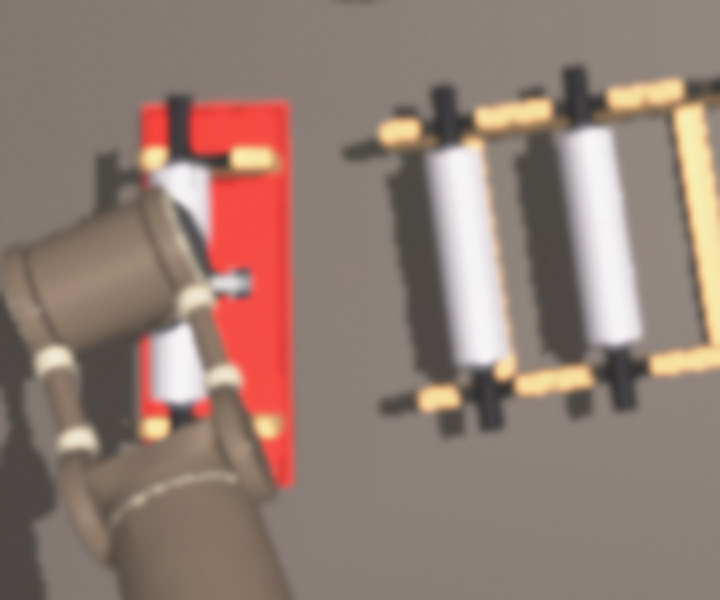

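The cradle board spans columns 200–357 in the wrist view, centred at 278, and the pin sits at the same column, so it's aligned. Lowering slowly.

Emit:
{"method": "carry_out", "body": {
  "series": [
    [0,2,8,0],
    [0,2,25,0],
    [0,2,50,0],
    [0,2,75,0],
    [0,2,95,0],
    [0,2,110,0],
    [0,2,120,0],
    [0,2,126,0],
    [0,2,130,0],
    [0,2,130,0]
  ]
}}

```text
t: 25.75
eef_pos: [0.4672, 0.2371, 0.0733]
orientation: [-0.704, 0.71, -0.0, 0.0]
ft_force: [-0.9, 1.1, -4.9]
opening: 0.549
```

```bash
python3 mv.py .4675 .2365 .056 -0.5; python3 - <<'E'
from h import *
from cell import telemetry,cams
w=cams.read_camera("wrist");cv2.imwrite("pics/tr2.png",w["img"][:,:,::-1])
c=cams.read_camera("side");cv2.imwrite("pics/s3.png",cv2.resize(c["img"][130:270,170:320,::-1],None,fx=4,fy=4,interpolation=2))
E
```

```text
d [ 0.6 -0.3 17.3] tw -0.03 t 25.75 pos [0.4672 0.2371 0.0733] q [0.39 0.33 1.98 0.   0.84 1.97] F [-0.89  1.07 -4.88] T [0.012 0.07  0.039]
```

View pics/tr2.png

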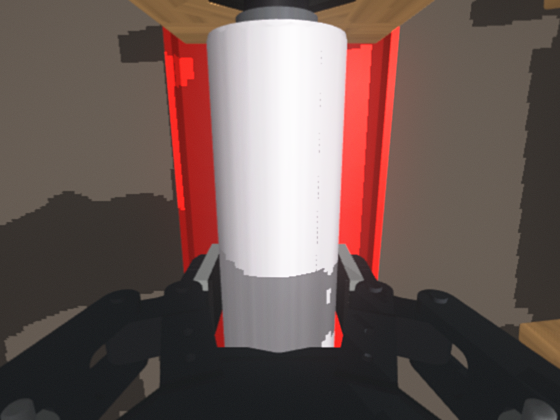

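View pics/s3.png

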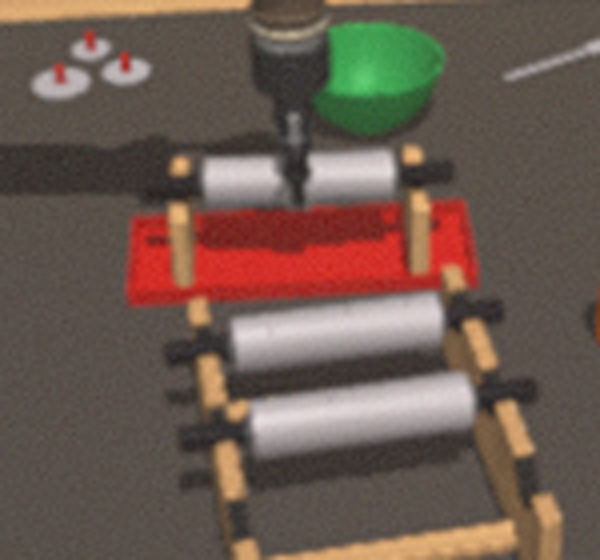

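Pin is level and centred between the boards, handles over the notches. Finishing the lowering slowly.

Emit:
{"method": "carry_out", "body": {
  "series": [
    [0,0,3,0],
    [0,0,6,0],
    [0,0,9,0],
    [0,0,11,0],
    [0,0,13,0],
    [0,0,15,0],
    [0,0,16,0],
    [0,0,17,0],
    [0,0,17,0],
    [0,0,17,0]
  ]
}}

```text
t: 26.85
eef_pos: [0.4673, 0.2368, 0.0568]
orientation: [-0.704, 0.71, -0.0, -0.0]
ft_force: [-3.6, -3.3, 3.1]
opening: 0.549
```

```bash
python3 meas.py 4
```

```text
t 27.05 pos [0.4673 0.2368 0.0566] open 0.547
tool F [ 4.47  2.3  -3.71] T [-0.249  0.673  0.067] sdT [0.016 0.024 0.033] n 4
Tx [-0.25, -0.25, -0.27, -0.23]
j5 [-0.98, -0.99, -1.0, -1.0]
eff [  1.616 -35.379 -21.689   0.662  -0.992  -0.065]
```

Emit:
{"method": "carry_out", "body": {
  "series": [
    [0.5,0,-0.6,0],
    [0.5,0,-1.2,0],
    [0.5,0,-1.2,0]
  ],
  "squeeze": 25
}}

```text
t: 27.35
eef_pos: [0.4673, 0.2367, 0.0575]
orientation: [-0.704, 0.71, -0.0, 0.0]
ft_force: [-1.7, -3.1, 2.0]
opening: 0.546
```

Emit:
{"method": "carry_out", "body": {
  "series": [
    [0,0,0,0],
    [0,0,0,0],
    [0,0,0,0],
    [0,0,0,0]
  ],
  "gripper": 0.4
}}

```text
t: 27.75
eef_pos: [0.4674, 0.237, 0.0576]
orientation: [-0.704, 0.71, -0.0, 0.0]
ft_force: [0.4, -0.1, 0.5]
opening: 0.699
```

Emit:
{"method": "carry_out", "body": {
  "series": [
    [0,0,0,0],
    [0,0,0,0],
    [0,0,0,0],
    [0,0,0,0],
    [0,0,0,0]
  ],
  "gripper": 1
}}

```text
t: 28.25
eef_pos: [0.4671, 0.2365, 0.0575]
orientation: [-0.704, 0.71, 0.0, 0.0]
ft_force: [0.5, -1.0, -0.5]
opening: 1.003
```

```bash
python3 meas.py 3 rel; python3 mv.py .4675 .2365 .056 -0.5
```

```text
t 28.4 pos [0.4671 0.2365 0.0575] open 1.002
tool F [0.01 0.24 0.03] T [ 0.014 -0.01   0.009] sdT [0.005 0.008 0.036] n 3
Tx [0.02, 0.01, 0.01]
j5 [-0.0, 0.0, 0.0]
eff [ 2.0000e-03 -3.6410e+01 -2.0549e+01  0.0000e+00  0.0000e+00 -0.0000e+00]
d [ 0.  -0.4  1.5] tw -0.03 t 28.4 pos [0.4671 0.2365 0.0575] q [0.39 0.36 1.98 0.   0.8  1.97] F [-0.64  0.28  0.03] T [ 0.02  -0.011 -0.04 ]
```

View pics/rel.png

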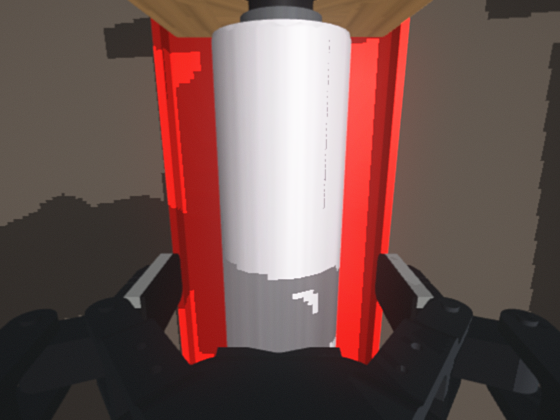

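Released cleanly; the pin sits seated and clear of both fingers. Retreat straight up and check.

Emit:
{"method": "carry_out", "body": {
  "series": [
    [0,0,-8,0],
    [0,0,-28,0],
    [0,0,-60,0],
    [0,0,-100,0],
    [0,0,-140,0],
    [0,0,-170,0],
    [0,0,-180,0],
    [0,0,-180,0]
  ]
}}

```text
t: 29.2
eef_pos: [0.4682, 0.237, 0.2395]
orientation: [-0.704, 0.71, -0.001, 0.002]
ft_force: [0.2, 0.2, -0.2]
opening: 0.997
```

Emit:
{"method": "carry_out", "body": {
  "series": [
    [0,20,-5,0],
    [0,60,-10,0],
    [0,90,-10,0],
    [0,100,-10,0],
    [0,100,-10,0],
    [0,100,-10,0]
  ]
}}

```text
t: 29.8
eef_pos: [0.3676, 0.2374, 0.2467]
orientation: [-0.704, 0.71, -0.0, -0.0]
ft_force: [-0.0, 0.3, -0.4]
opening: 0.999
```

```bash
python3 look.py fin; python3 - <<'E'
from h import *
from cell import telemetry,cams
for n in("top","side"):
    c=cams.read_camera(n);cv2.imwrite(f"pics/{n}_fin.png",c["img"][:,:,::-1])
E
```

```text
pin 0.7 10450 [0.4496 0.0066] [435.2   5.2] [193.8  56.8] 12.36
pin 0.63 10544 [0.444  0.2355] [422.2 235.5] [ 48.3 211.8] 89.6
29.8 [0.36757169 0.23741624 0.2467251 ] 0.9988219348434748 [-0.03  0.25 -0.44] [ 0.078 -0.025 -0.026]
```

View pics/fin.png

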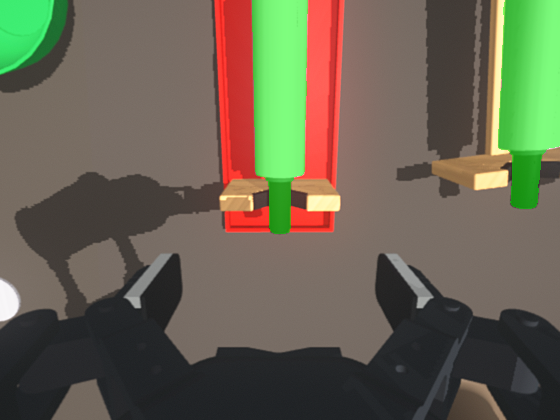

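View pics/top_fin.png

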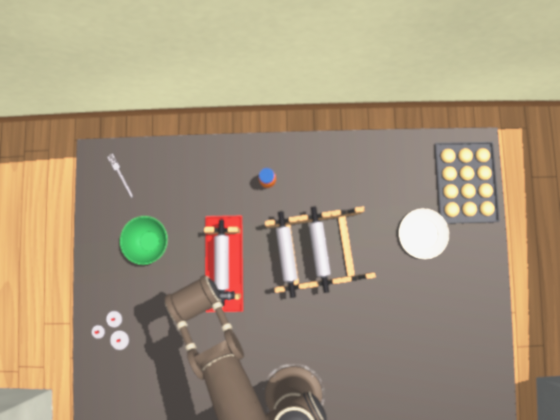

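View pics/side_fin.png

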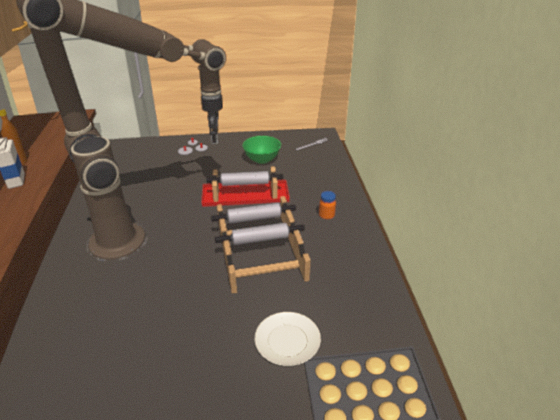

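```bash
python3 -c "
from cell import ticket
print(ticket.close_job())"
```

```text
the job is handed in; nothing more can be done
None
```

I laid the pin from the −y side of the rest in the tray cradle, because it behaved as if its bush is loose. The job was handed in at about 30 s of the 72 s allowed. I only lifted that one pin, so there was no comparison with a sound pin.

- **Finding the loose bush:** The tool can't tilt, so I lifted the pin and shook it end to end. Its balance shifted each time: about −0.07 N·m after shaking one way and +0.03 after the other, from −0.01 at the start. The pin had not slipped in the jaws (under 0.5 px in the wrist pictures), so something inside had moved.
- **Weak points in that result:** The end-to-end shift was about 0.10 N·m, less than the stated 0.15, and shaking twice the same way did not increase it. Readings were also noisy at one end, and the first, gentler shake was inconclusive.
- **Placing it:** I lowered the pin slowly, eased off a slight over-press before letting go, and backed away with nothing touching the robot.
- **Last pictures:** The pin lies in the cradle with its near handle seated in the notch and looks level. The other two pins are in their places, and the bowl, jar and plate look unmoved.

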